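Clear the small hotplate ring and slide the melting pan onto it

TASK

Wax tablets have spilled on the small ring of the hotplate: take the wooden scraper and sweep them all over the far edge into the metal tray behind, without touching them with the gripper or the pan, while the pan stays on the large ring. Next stand the scraper upright on the bench beside the hotplate, and only then slide the pan across the glass, never lifting or tipping it, until it is centred in the small ring. Leave the tin on the hotplate and everything else on the bench where they are, and let go of everything.

Things in the scene. Friction and masses are not known exactly. Their poses are not given: they have to be found in the camera images.
- hob: two-ring electric hotplate, fixed: black glass top 250 (its x) x 450 (its y), glass surface 45 mm above the bench; origin at bench level under its centre; +x points to its far edge (away from the robot), +y to its left end. The glass overhangs the steel case and the tray's near wall
- ring_large: large ring printed on the glass, 190 diameter, thin light line, flat; origin at its centre on the glass surface, 115 mm left or right of the hotplate's centre; the pan starts on it
- ring_small: small ring printed on the glass, 154 diameter, thin light line, flat; origin at its centre on the glass surface, on the other side of the hotplate; the tablets start on it
- tray: open aluminium tray along the hotplate's far edge, fixed, 110 (x) x 440 (y) x 32 high, walls and floor 4 thick; origin under its centre at bench level, axes as the hotplate's; its near wall lies under the edge of the glass
- pan: small open steel saucepan, base 128 and rim 134 diameter, 65 high, wall 3, about 0.55 kg; origin at the centre of its underside, z up; a straight black handle points along its own -x, towards the robot
- pan_grip (a point): grip point on the pan's handle, 118 mm from the pan's axis towards -x and 55 mm above its underside; the handle is 20 wide (y), 14 thick (z), and runs from 75 to 175 mm from the axis
- scraper: wooden hand scraper standing on the bench to the left or right of the hotplate, 90 high, about 0.2 kg: a bar 140 long (its y), 34 thick (x from -20 to +14) and 24 high, with turned-in ends 10 wide that reach forward to x = +44, leaving 120 clear between them; the sweeping face looks along its +x; origin at the underside in the middle of the grip
- scraper_grip (a point): point in the upright grip of the scraper, 75 mm above its underside, 15 mm below the top; the grip is a flat upright block 20 thick (x), 60 long (y), from 23 to 90 mm above the underside
- tablet0: chunky six-sided cream wax tablet, 25 across the corners, 14 high, 12 g; origin at the centre of its underside; starts on the small ring
- tablet1: chunky six-sided cream wax tablet, 25 across the corners, 14 high, 12 g; origin at the centre of its underside; starts on the small ring
- tablet2: chunky six-sided cream wax tablet, 25 across the corners, 14 high, 12 g; origin at the centre of its underside; starts on the small ring
- tablet3: chunky six-sided cream wax tablet, 25 across the corners, 14 high, 12 g; origin at the centre of its underside; starts on the small ring
- tin: small plain steel tin with lid, 36 diameter x 50 high, standing on the hotplate's glass near its far edge, midway between the two rings (about 100 mm beyond the centre line); origin at the centre of its underside; leave alone
- glaze_jar: glass screw-top jar, 66 diameter x 90 high, on the bench on the side of the hotplate where the scraper is not; origin at the centre of its underside; leave alone
- water_cup: plastic cup, 76 diameter x 75 high, on the bench beyond the left end of the hotplate; origin at the centre of its underside; leave alone
- bisque_bowl: terracotta bowl, 110 diameter x 50 high, on the bench beyond the right end of the hotplate; origin at the centre of its underside; leave alone
- guide_stick: flat wooden stick 260 x 28 x 10 lying on the bench, far left; origin at the centre of its underside; leave alone
- tile: white ceramic tile 100 x 100 x 10 lying on the bench, far right; origin at the centre of its underside; leave alone
There are look-alikes about, which are no part of the job. Leave any red look-alike of the pan alone.

How it is judged (in metres and radians):
On the way, in this order (a step that is already met when the one before it is completed fails the run):
1. all four tablets lie in the tray while the pan is still on the large ring (x of tablet0 in the frame of tray between -0.055 and 0.055 m and y of tablet0 in the frame of tray between -0.22 and 0.22 m and z of each of tablet0, tablet1, tablet2, tablet3 in the frame of tray below 0.038 m and x of tablet1 in the frame of tray between -0.055 and 0.055 m and y of tablet1 in the frame of tray between -0.22 and 0.22 m and x of tablet2 in the frame of tray between -0.055 and 0.055 m and y of tablet2 in the frame of tray between -0.22 and 0.22 m and x of tablet3 in the frame of tray between -0.055 and 0.055 m and y of tablet3 in the frame of tray between -0.22 and 0.22 m and horizontal distance between pan and ring_large below 0.05 m), for 0.2 s.
2. the scraper stands upright on the bench beside or in front of the hotplate, the pan still on the large ring (height (world z) of scraper below 0.01 m and angle between scraper's own z axis and vertical below 0.12 rad and (y of scraper in the frame of hob above 0.225 m or y of scraper in the frame of hob below -0.225 m or x of scraper in the frame of hob below -0.14 m) and horizontal distance between pan and ring_large below 0.05 m), for 0.2 s.
3. the pan stands flat on the glass, centred in the small ring (horizontal distance between pan and ring_small below 0.015 m and angle between pan's own z axis and vertical below 0.05 rad and z of pan in the frame of hob below 0.049 m), for 0.2 s.
At the end, for the whole second after the job is handed in: All four tablets lie in the tray; the pan stands flat on the glass, its axis within 15 mm of the small ring's centre; the scraper stands upright on the bench (not on the glass or in the tray), beside or in front of the hotplate; pan and scraper are at rest (all of step 3 and x of tablet0 in the frame of tray between -0.055 and 0.055 m and y of tablet0 in the frame of tray between -0.22 and 0.22 m and z of each of tablet0, tablet1, tablet2, tablet3 in the frame of tray below 0.038 m and x of tablet1 in the frame of tray between -0.055 and 0.055 m and y of tablet1 in the frame of tray between -0.22 and 0.22 m and x of tablet2 in the frame of tray between -0.055 and 0.055 m and y of tablet2 in the frame of tray between -0.22 and 0.22 m and x of tablet3 in the frame of tray between -0.055 and 0.055 m and y of tablet3 in the frame of tray between -0.22 and 0.22 m and height (world z) of scraper below 0.01 m and angle between scraper's own z axis and vertical below 0.12 rad and (y of scraper in the frame of hob above 0.225 m or y of scraper in the frame of hob below -0.225 m or x of scraper in the frame of hob below -0.14 m) and linear speed of each of pan, scraper below 0.02 m/s); the robot touches nothing.
It fails at once if the pan is lifted more than 10 mm off the glass or tipped more than about 8 degrees (z of pan in the frame of hob above 0.055 m or angle between pan's own z axis and vertical above 0.14 rad).
It fails at once if the gripper or the pan pushes a tablet (contact force between any of the fingers, the arm, pan and tablet0 above 0.5 N or contact force between any of the fingers, the arm, pan and tablet1 above 0.5 N or contact force between any of the fingers, the arm, pan and tablet2 above 0.5 N or contact force between any of the fingers, the arm, pan and tablet3 above 0.5 N).
It fails at once if a bystander is moved more than 30 mm (distance of any of tin, glaze_jar, water_cup, bisque_bowl, guide_stick, tile from where it was at the start of the episode above 0.03 m).
It also fails if it takes over 72 s, if anything falls off the work surface, if the arm or the gripper's body presses on something with over 40 N, if the wrist force passes 120 N, or if a joint passes its speed limit or range.

ROBOT

A 7-joint arm with a two-finger parallel gripper is mounted at the origin on the work surface. World frame = base frame: x ahead of the robot, y to its left, z up, the work surface at z = 0. Lengths are in m, angles in degrees, forces in N, time in s.
With the tool pointing down it reaches from about 0.4 to 0.875 m from the base axis. Payload 6.5 kg.
Tool frame: the origin (TCP) lies at the very end of the fingers, on their centre line; the grasp point (between the pads) lies 19 mm behind it; z points along the fingers, y is the line along which they close (so a half turn about z gives the same grasp; the last joint's range is limited). The gripper opens to 88 mm and grips with 3 to 60 N. Pads are 18 mm wide; open, the fingers measure 123 mm over their backs; the gripper's body (75 mm by 187 mm) begins 45 mm behind the grasp point.
Start: joints at [-77.762, 30.733, -0.252, 88.115, 0.149, 61.152, -4.079], TCP at [0.18, 0.625, 0.239] pointing down, gripper open.
Joint ranges: [-154.64, 154.64], [-21.42, 123.67], [-72.66, 72.17], [13.99, 137.28], [-74.86, 254.86], [10.95, 109.41], [-158.01, 158.01]. Speed limits (degrees/s): [136.94, 136.94, 180, 180, 180, 180, 180].

INTERFACE

Orientations are given as a 3x3 rotation matrix whose columns are the frame's x, y, z axes.
In Python, from workcell import sensors, get_image, camera_info, order, masks_of, place_of gives the robot as it stands.
- The arm moves only by the shell command python3 -m jog 'ROWS' [FORCE]. ROWS is JSON, a list of rows, each a list of 3 entries, a list of its own where there are three numbers: the shift along the tool's x, y, z normalised to -1 to 1, where 1 is 0.15 m, then the turn, a rotation vector about the tool's x, y, z normalised to -1 to 1, where 1 is pi/2 rad, then the opening, from 0 (shut) to 1 (fully open). A call has 1 to 8 rows; each row is the pose to reach, as a shift and turn from the pose commanded when the call began, along the tool's axes at that moment; what a row does not reach only later rows make up. A row lasts 1/10 s, in which the tool goes at most 50 mm and 8.59 degrees, less where a joint would pass 70% of its speed; a pose out of reach is approached as far as the arm can. A call with a number of a shift or a turn outside -1 to 1 is refused whole. A call with a gripper value outside its range is refused whole. The fingers move at their own pace and stop on an object; FORCE is the grip in N (left out, the last holds). Time passes only in rows, so rows that repeat a pose let the fingers close. It gives the time, the measured TCP pose, the force, the opening and the grip force at its end, in the units of the state.
- sensors.observe(): the state, without advancing time (a new reading comes with each control period).
- get_image(name): name is "scene" or "side" or "wrist"; returns (picture, depth): 480x640x3 uint8, blue, green, red; 480x640 float32, m along the optical axis (not along the pixel's ray), 0 where there is no reading.
- camera_info(name): a dict with "vfov" (degrees; the focal length in pixels is half the picture's height over the tangent of half this angle, whatever the lens; pixels are square), "cx", "cy" (the principal point, pixels), "eye" and "orientation" of the camera in the world; the wrist camera has in their place "hand_eye" (4x4, takes a point from camera to tool coordinates, whose origin is the TCP and whose axes are the flange's). Camera axes: x right, y up, looking along -z (the intrinsics and any distortion apply to the point x, -y, -z); pixel columns grow to the right and rows downward; lengths in m; the calibration is good to about 2 mm. A picture is of the moment at which its call begins: read the wrist's pose just before it. camera_info takes no time and is no camera call.
- order.finish_job(): hands the job in; it is judged then, once.
Trained networks look in the newest picture that a camera, given by its name, has taken for a name from the list of things; names that differ only in an ending like _2 or _b are one class to them, and where a whole thing is asked for, a point or a joint stands for the part that bears it (a point fixed in the world has none). Each returns a list of dicts, best first, with "score" (0 to 1); they miss things now and then, are a little off and sometimes report something else, mostly with a low value. They report only what shows in the picture. A call takes as long as a camera call. They do not tell look-alikes from the thing itself.
- masks_of(camera, thing): "mask" (480x640 bool, what is visible of it) and "bbox" ([left, top, width, height] in pixels, round what is visible of it).
- place_of(camera, thing): "location" ([column, row] in pixels: a listed point, or the origin of a listed thing).
The state is a dict: "time_s": time; "joint_pos": joint angles; "qvel": joint speeds; "joint_efforts": joint torques, N m; "tool_pos": TCP position; "eef_rot": TCP orientation; "wrist_force": force on the tool from outside, world axes, zero at the start; "wrist_torque": the same for the moment, N m; "gripper_width": finger opening in m; "grip_force": force on a finger pad.
Only numpy, scipy, OpenCV 4.12 (cv2) and the standard library are available. Lean on these libraries where they do the work, as an engineer would, in place of code of your own. Each camera call takes 0.05 s, during which the arm holds its last target. There are 200 camera calls.

## Working session

There is one attempt and no reset: what is moved stays moved. The work goes in short steps, Python scripts to look and compute and a shell command to move; the robot and the scene stay as the last step left them, time stands still between calls to the robot, and variables do not carry over. Pictures are saved under pics/ and viewed, at most 10 in all, crops included, and the job is handed in when it is done.

```bash
ls; mkdir -p pics
cat > h.py <<'E'
import numpy as np, cv2
from workcell import sensors, get_image, camera_info, order, masks_of, place_of
def cam(name, st=None):
    c=camera_info(name); f=240/np.tan(np.radians(c['vfov'])/2)
    if name=='wrist':
        T=np.eye(4); T[:3,:3]=np.array(st['eef_rot']); T[:3,3]=st['tool_pos']
        M=T@np.array(c['hand_eye']); R,e=M[:3,:3],M[:3,3]
    else: R,e=np.array(c['orientation']),np.array(c['eye'])
    return c,f,R,e
def ray(C,px):
    c,f,R,e=C
    d=np.array([(px[0]-c['cx'])/f,-(px[1]-c['cy'])/f,-1.]); return e,R@d
def at_z(C,px,z):
    e,d=ray(C,px); return e+d*(z-e[2])/d[2]
def at_depth(C,px,dep):
    e,d=ray(C,px); return e+d*dep
def tri(rays):
    A=np.zeros((3,3));b=np.zeros(3)
    for e,d in rays:
        d=d/np.linalg.norm(d);P=np.eye(3)-np.outer(d,d);A+=P;b+=P@e
    return np.linalg.solve(A,b)
def cloud(C,mask,dep):
    v,u=np.nonzero(mask&(dep>0)); c,f,R,e=C; z=dep[v,u]
    return e+(np.c_[(u-c['cx'])/f*z,-(v-c['cy'])/f*z,-z])@R.T
E
python3 - <<'E'
from h import *
print(camera_info('scene'),camera_info('side'),camera_info('wrist'))
for n in ['scene','side']:
    im,d=get_image(n); cv2.imwrite(f'pics/{n}0.png',im); np.save(f'{n}0.npy',d)
    for t in ['pan_grip','scraper_grip','scraper','ring_small','ring_large','tablet0','tin','hob','tray','pan','glaze_jar','water_cup']:
        print(n,t,[(np.round(r['location']).tolist(),round(r['score'],2)) for r in place_of(n,t)])
E
```

```text
pics
{'vfov': 57.12604425499359, 'cx': 312.8013277015856, 'cy': 238.7874204059705, 'eye': array([0.96610418, 0.67077011, 0.76013183]), 'orientation': array([[-0.82079301, -0.35024191,  0.4512532 ],
       [ 0.57113872, -0.51697363,  0.63760397],
       [ 0.00997037,  0.78106905,  0.62436506]])} {'vfov': 55.790553915943235, 'cx': 313.9349047187457, 'cy': 238.9235877111859, 'eye': array([ 0.40707218, -0.80802826,  1.1082141 ]), 'orientation': array([[ 0.99439661,  0.09161606, -0.05274344],
       [-0.10448171,  0.77579763, -0.62227133],
       [-0.01609181,  0.62429523,  0.78102274]])} {'vfov': 59.570761794530526, 'cx': 325.5913902738538, 'cy': 232.46876939413414, 'hand_eye': array([[ 1.34055618e-04,  9.51856147e-01,  3.06545034e-01,
         7.96541642e-02],
       [ 9.99999960e-01, -5.13009298e-05, -2.78016272e-04,
         3.37701807e-04],
       [-2.48905452e-04,  3.06545059e-01, -9.51856116e-01,
        -1.44972998e-01],
       [ 0.00000000e+00,  0.00000000e+00,  0.00000000e+00,
         1.00000000e+00]])}
scene pan_grip [([374.0, 284.0], 0.93), ([522.0, 302.0], 0.71)]
scene scrap
[... 555 characters left out ...]
0.8), ([317.0, 309.0], 0.71)]
side pan_grip [([222.0, 164.0], 0.93), ([306.0, 187.0], 0.76), ([402.0, 244.0], 0.38)]
side scraper_grip [([306.0, 157.0], 0.68)]
side scraper [([307.0, 174.0], 0.83)]
side ring_small [([348.0, 271.0], 0.78), ([305.0, 185.0], 0.51)]
side ring_large [([343.0, 211.0], 0.92), ([343.0, 265.0], 0.65), ([310.0, 172.0], 0.23)]
side tablet0 [([342.0, 278.0], 0.56), ([362.0, 265.0], 0.56), ([358.0, 279.0], 0.52), ([346.0, 266.0], 0.41)]
side tin [([378.0, 234.0], 0.72)]
side hob [([343.0, 250.0], 0.75)]
side tray [([398.0, 242.0], 0.68)]
side pan [([339.0, 208.0], 0.97), ([235.0, 198.0], 0.88)]
side glaze_jar [([336.0, 373.0], 0.9)]
side water_cup [([354.0, 168.0], 0.6)]
```

View pics/scene0.png

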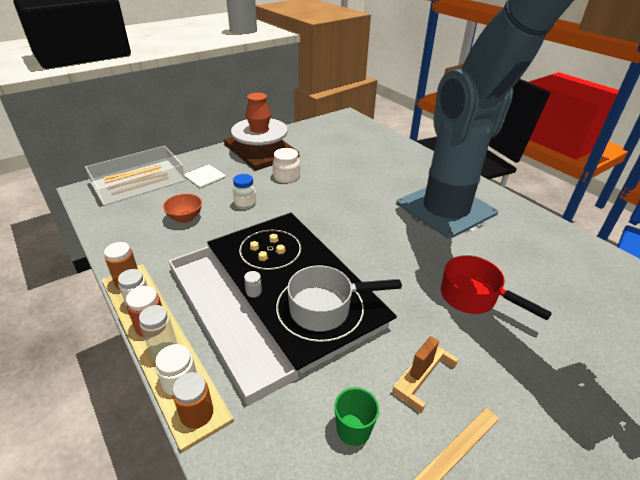

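View pics/side0.png

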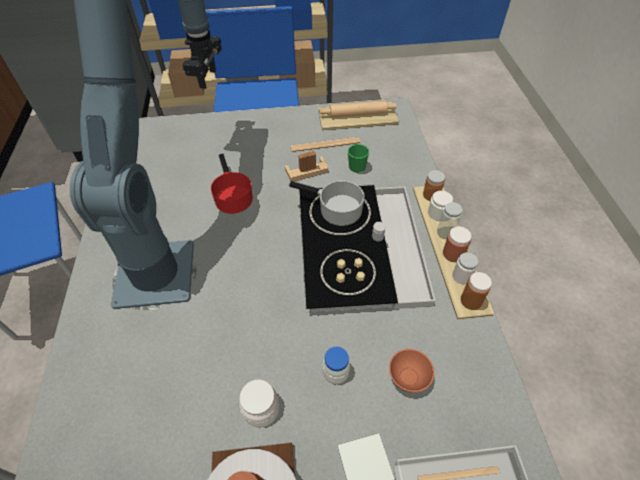

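Steel pan is at scene (318,300), side (342,200). The red look-alike pan is at scene (470,285), side (232,190), and I leave it alone. The only scraper is at scene (425,370), side (307,165). The tablets are on the right-hand ring at side (350,270), and the tin is at side (379,232).

Run:
```python
from h import *
C={n:cam(n) for n in ['scene','side']}
D={n:np.load(f'{n}0.npy') for n in C}
I={n:cv2.imread(f'pics/{n}0.png') for n in C}
def t2(a,b,name):
    r=[ray(C['scene'],a),ray(C['side'],b)]; p=tri(r)
    gap=[np.linalg.norm(np.cross(p-e,d/np.linalg.norm(d))) for e,d in r]
    print(name,np.round(p,4),np.round(gap,4))
t2((374,284),(306,187),'pan_grip'); t2((420,353),(306,157),'scr_grip'); t2((420,376),(307,174),'scr_org')
t2((271,245),(348,271),'ring_s'); t2((255,294),(378,234),'tin'); t2((318,310),(339,208),'pan');t2((244,205),(336,373),'jar')
for n in C:
    print(n,'ring_s',at_z(C[n],{'scene':(271,248),'side':(348,271)}[n],.045))
    # glass
    m=(I[n].max(2)<45).astype(np.uint8); m[:200 if n=='scene' else 180]=0
    k,l,s,c=cv2.connectedComponentsWithStats(cv2.morphologyEx(m,cv2.MORPH_CLOSE,np.ones((7,7))))
    sx,sy={'scene':(245,240),'side':(320,240)}[n]
    lab=l[sy,sx]; print(lab,s[lab])
    v,u=np.nonzero(l==lab)
    P=np.array([at_z(C[n],(a,b),.045)[:2] for a,b in zip(u,v)]).astype(np.float32)
    print('hob rect',cv2.minAreaRect(P), 'depthz',np.median(cloud(C[n],l==lab,D[n])[:,2]))
    # per-thing clouds
    for t in ['scraper','tablet0','pan','tin']:
        for r in masks_of(n,t):
            p=cloud(C[n],r['mask'],D[n])
            print(n,t,round(r['score'],2),r['bbox'],'med',np.round(np.median(p,0),3),'lo',np.round(np.percentile(p,2,0),3),'hi',np.round(np.percentile(p,98,0),3))
            if t=='scraper': np.save(f'scr_{n}.npy',p)
```

```text
pan_grip [0.4723 0.2    0.105 ] [0.0005 0.0005]
scr_grip [0.4928 0.3689 0.0746] [0.0068 0.0068]
scr_org [ 0.4884  0.3729 -0.0026] [0.0001 0.0001]
ring_s [ 0.559  -0.0916  0.0521] [0.003 0.003]
tin [0.6717 0.0331 0.0481] [0.0006 0.0006]
pan [0.5756 0.1509 0.0457] [0.0055 0.0055]
jar [ 0.4931 -0.3625 -0.0033] [0.001 0.001]
scene ring_s [ 0.55805568 -0.08818828  0.045     ]
6 [  208   213   194   157 10833]
hob rect ((0.5285168886184692, 0.031030476093292236), (0.45185840129852295, 0.3283097445964813), 87.4945068359375) depthz 0.04734434828884415
scene scraper 0.78 [390.4, 336.9, 65.6, 71.7] med [0.519 0.381 0.026] lo [0.424 0.361 0.005] hi [0.562 0.426 0.093]
scene tablet0 0.56 [266.2, 236.2, 12.8, 5.5] med [ 0.541 -0.106  0.058] lo [ 0.531 -0.118  0.048] hi [ 0.548 -0.099  0.063]
scene tablet0 0.55 [253.5, 240.7, 4.2, 5.7] med [ 0.597 -0.106  0.059] lo [ 0.59  -0.117  0.052] hi [ 0.603 -0.102  0.063]
scene tablet0 0.53 [275.2, 244.0, 8.6, 7.3] med [ 0.549 -0.058  0.059] lo [ 0.541 -0.069  0.051] hi [ 0.556 -0.053  0.063]
scene tablet0 0.42 [261.1, 252.3, 2.3, 8.6] med [ 0.599 -0.062  
[... 1571 characters left out ...]
 0.063]
side tablet0 0.24 [298.4, 186.5, 99.1, 126.2] med [ 0.547 -0.041  0.047] lo [ 0.439 -0.197  0.021] hi [0.685 0.224 0.051]
side pan 0.78 [210.9, 154.3, 41.0, 58.5] med [0.222 0.305 0.033] lo [0.168 0.21  0.003] hi [0.289 0.421 0.068]
side pan 0.55 [285.3, 180.6, 75.6, 46.2] med [0.568 0.176 0.079] lo [0.436 0.081 0.048] hi [0.636 0.217 0.113]
side pan 0.52 [320.8, 249.2, 55.4, 43.8] med [ 0.561 -0.09   0.048] lo [ 0.491 -0.157  0.043] hi [ 0.629 -0.018  0.053]
side pan 0.36 [337.9, 273.9, 6.8, 8.2] med [ 0.535 -0.116  0.059] lo [ 0.525 -0.123  0.048] hi [ 0.544 -0.103  0.066]
side tin 0.67 [373.1, 219.1, 12.0, 21.9] med [0.666 0.015 0.089] lo [0.652 0.006 0.055] hi [0.683 0.039 0.1  ]
```

Run:
```python
from h import *
s=sensors.observe(); print(s['tool_pos'],np.round(s['eef_rot'],3).tolist(),s['gripper_width'],s['time_s'])
P=np.r_[np.load('scr_scene.npy'),np.load('scr_side.npy')]
b=P[(P[:,2]>.018)&(P[:,2]<.03)]; print(len(b),cv2.minAreaRect(b[:,:2].astype(np.float32)),np.median(b[:,2]))
g=P[(P[:,2]>.04)]; print(len(g),cv2.minAreaRect(g[:,:2].astype(np.float32)))
g=P[(P[:,2]>.085)]; print(len(g),cv2.minAreaRect(g[:,:2].astype(np.float32)),g.mean(0))
```

```text
[0.17949597 0.62472166 0.23872713] [[-0.961, 0.276, 0.0], [0.276, 0.961, 0.0], [-0.0, 0.0, -1.0]] 0.08883968756577522 1.7
1075 ((0.48854711651802063, 0.38286176323890686), (0.14627565443515778, 0.06840488314628601), 15.133472442626953) 0.025481659442935345
847 ((0.45674294233322144, 0.3223229646682739), (0.18157900869846344, 0.0535527840256691), 55.61212158203125)
388 ((0.45720359683036804, 0.3208156228065491), (0.1796211302280426, 0.05105585977435112), 55.622982025146484) [0.49437185 0.37264352 0.09110197]
```

```bash
cat >> h.py <<'E'
def go(p=None,yaw=None):
    """print shift/turn (normalised, tool axes) from here to world p with tool y at world angle yaw (deg)"""
    s=sensors.observe(); R=np.array(s['eef_rot']); t=np.array(s['tool_pos'])
    cur=np.degrees(np.arctan2(R[1,1],R[0,1]))
    if p is not None: print('shift',np.round(R.T@(np.array(p)-t)/.15,3))
    if yaw is not None: print('turn z',round(-(yaw-cur)/90,4),'cur yaw',round(cur,2))
    print('tcp',np.round(t,4),'t',s['time_s'],'F',np.round(s['wrist_force'],1),'w',round(s['gripper_width'],4),'g',s['grip_force'],'j7',s['joint_pos'][6],'tilt',np.round(R[2],3))
E
python3 -m jog '[[[-0.82,-0.35,0.06],[0,0,0],1],[[-0.82,-0.35,0.06],[0,0,0],1],[[-0.82,-0.35,0.06],[0,0,0],1]]'
python3 -m jog '[[[-0.82,-0.35,0.06],[0,0,0],1],[[-0.82,-0.35,0.06],[0,0,0],1],[[-0.82,-0.35,0.06],[0,0,0],1]]'
python3 -m jog '[[[-0.82,-0.35,0.06],[0,0,-0.345],1],[[-0.82,-0.35,0.06],[0,0,-0.345],1],[[-0.82,-0.35,0.06],[0,0,-0.345],1],[[-0.82,-0.35,0.06],[0,0,-0.345],1],[[-0.82,-0.35,0.06],[0,0,-0.345],1]]'
python3 - <<'E'
from h import *
go([0.4917,0.3713,0.09],105)
s=sensors.observe(); im,d=get_image('wrist'); cv2.imwrite('pics/w1.png',im)
C=cam('wrist',s)
for t in ['scraper','scraper_grip']:
    for r in place_of('wrist',t): print(t,r['location'],r['score'],at_z(C,r['location'],0 if t=='scraper' else .075))
for r in masks_of('wrist','scraper'):
    p=cloud(C,r['mask'],d); b=p[(p[:,2]>.018)&(p[:,2]<.03)]; g=p[(p[:,2]>.083)&(p[:,2]<.1)]
    print(r['score'],cv2.minAreaRect(b[:,:2].astype(np.float32)),cv2.minAreaRect(g[:,:2].astype(np.float32)) if len(g) else 0,np.median(g[:,2]) if len(g) else 0)
E
```

```text
time_s: 2.0
tool_pos: [0.2864, 0.5377, 0.2296]
eef_rot: [[-0.96, 0.279, 0.002], [0.279, 0.96, -0.001], [-0.002, -0.001, -1.0]]
wrist_force: [0.2, -0.8, 0.5]
gripper_width: 0.088
grip_force: 0.0
time_s: 2.3
tool_pos: [0.3901, 0.4528, 0.2207]
eef_rot: [[-0.96, 0.279, 0.001], [0.279, 0.96, -0.001], [-0.002, -0.001, -1.0]]
wrist_force: [0.5, 0.8, 0.3]
gripper_width: 0.0882
grip_force: 0.0
time_s: 2.8
tool_pos: [0.4917, 0.3702, 0.2116]
eef_rot: [[-0.966, -0.257, -0.0], [-0.257, 0.966, -0.0], [0.0, -0.0, -1.0]]
wrist_force: [0.0, 0.5, 0.2]
gripper_width: 0.088
grip_force: 0.0
shift [-0.002  0.007  0.811]
turn z -0.001 cur yaw 104.91
tcp [0.4917 0.3702 0.2116] t 2.8 F [0.  0.5 0.2] w 0.088 g 0.0 j7 62.46696956200738 tilt [ 0. -0. -1.]
scraper [324.3, 195.2] 0.59 [0.49318184 0.36982526 0.        ]
scraper_grip [326.9, 221.5] 0.98 [0.4943926  0.37227965 0.075     ]
0.62 ((0.48947203159332275, 0.3839893937110901), (0.14025016129016876, 0.06246328726410866), 14.000694274902344) ((0.4916286766529083, 0.3722059726715088), (0.059486739337444305, 0.019970187917351723), 13.95964241027832) 0.0888380076655792
0.17 ((0.6493211984634399, 0.38147151470184326), (0.023645900189876556, 0.06175531446933746), 9.028164863586426) 0 0
```

View pics/w1.png

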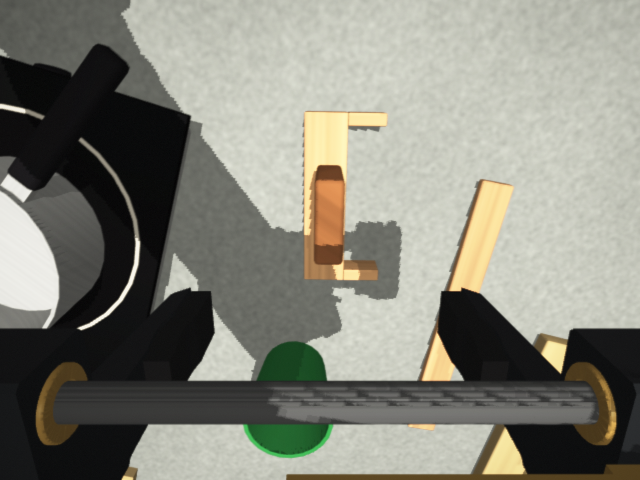

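The wrist view confirms the one scraper: grip block at pixel (330,215), forked ends pointing right (world +y). The red pan isn't in view.

```bash
python3 -m jog '[[[0,0.013,0.33],[0,0,0.01],1],[[0,0.013,0.6],[0,0,0.01],1],[[0,0.013,0.85],[0,0,0.01],1],[[0,0.013,1],[0,0,0.01],1],[[0,0.013,1],[0,0,0.01],1]]' | head -2
python3 -m jog '[[[0,0,0.04],[0,0,0],1],[[0,0,0.04],[0,0,0],0],[[0,0,0.04],[0,0,0],0],[[0,0,0.04],[0,0,0],0],[[0,0,0.04],[0,0,0],0],[[0,0,0.04],[0,0,0],0],[[0,0,0.04],[0,0,0],0],[[0,0,0.04],[0,0,0],0]]' 45
python3 -m jog '[[[0,0,0.04],[0,0,0],0],[[0,0,0.04],[0,0,0],0],[[0,0,-0.25],[0,0,0],0],[[0,0,-0.5],[0,0,0],0],[[0,0,-0.8],[0,0,0],0],[[0,0,-1],[0,0,0],0],[[0,0,-1],[0,0,0],0]]'
```

```text
time_s: 3.5
tool_pos: [0.4873, 0.3726, 0.0585]
time_s: 4.3
tool_pos: [0.4902, 0.3733, 0.0558]
eef_rot: [[-0.97, -0.244, 0.0], [-0.244, 0.97, 0.0], [-0.0, 0.0, -1.0]]
wrist_force: [-0.5, -0.8, 0.1]
gripper_width: 0.0344
grip_force: 0.0
time_s: 5.0
tool_pos: [0.4923, 0.375, 0.2102]
eef_rot: [[-0.97, -0.244, 0.006], [-0.244, 0.97, 0.005], [-0.007, 0.003, -1.0]]
wrist_force: [0.5, 0.5, -1.2]
gripper_width: 0.0195
grip_force: 45.0
```

Run:
```python
from h import *
go([0.43,-0.08,0.26],-2.5)
s=sensors.observe()
for n in ['side','scene']:
    im,d=get_image(n); cv2.imwrite(f'pics/{n}1.png',im)
    C=cam(n,s)
    for r in masks_of(n,'scraper')[:1]:
        p=cloud(C,r['mask'],d); p=p[np.linalg.norm(p[:,:2]-s['tool_pos'][:2],axis=1)<.1]
        p=p[p[:,2]>.1]
        print(n,r['score'],r['bbox'],np.round(np.percentile(p,[1,3,10,50,97,99],0)[:,2],4))
        k=p[(p[:,2]<.19)]; print(cv2.minAreaRect(k[:,:2].astype(np.float32)))
```

```text
shift [ 1.139 -2.84  -0.35 ]
turn z 1.1845 cur yaw 104.11
tcp [0.4923 0.375  0.2102] t 5.0 F [ 0.5  0.5 -1.2] w 0.0195 g 44.96775593433995 j7 61.42933770394631 tilt [-0.007  0.003 -1.   ]
side 0.96 [282.1, 114.5, 43.7, 28.8] [0.1642 0.167  0.1728 0.1874 0.251  0.2805]
((0.4884582757949829, 0.3834688365459442), (0.14123018085956573, 0.06727460026741028), 14.717413902282715)
scene 0.64 [404.7, 281.7, 71.9, 78.8] [0.16   0.1622 0.167  0.1825 0.249  0.2498]
((0.4890102446079254, 0.3865567445755005), (0.14218559861183167, 0.06355052441358566), 13.50794506072998)
```

```bash
python3 -m jog '[[[0,0,-0.3],[0,0,0],0],[[0,-0.2,-0.4],[0,0,0.09],0],[[0.05,-0.4,-0.4],[0,0,0.18],0],[[0.1,-0.6,-0.4],[0,0,0.27],0],[[0.15,-0.8,-0.4],[0,0,0.36],0],[[0.2,-0.95,-0.4],[0,0,0.45],0],[[0.2,-1,-0.4],[0,0,0.54],0],[[0.2,-1,-0.4],[0,0,0.59],0]]'
python3 - <<'E'
from h import *
go([0.46,-0.086,0.27],-2.5)
E
```

```text
time_s: 6.0
tool_pos: [0.4972, 0.2181, 0.264]
eef_rot: [[-0.772, 0.635, -0.003], [0.635, 0.772, -0.003], [0.0, -0.004, -1.0]]
wrist_force: [-0.4, 0.3, -1.6]
gripper_width: 0.0196
grip_force: 45.0
shift [-1.096 -1.723 -0.034]
turn z 0.5897 cur yaw 50.57
tcp [0.4972 0.2181 0.264 ] t 6.0 F [-0.4  0.3 -1.6] w 0.0196 g 44.972351312753744 j7 25.636454082182585 tilt [ 0.    -0.004 -1.   ]
```

```bash
python3 -m jog '[[[-0.1,-0.15,0],[0,0,0.09],0],[[-0.2,-0.3,0],[0,0,0.18],0],[[-0.3,-0.45,0],[0,0,0.27],0],[[-0.4,-0.6,0],[0,0,0.36],0],[[-0.5,-0.75,0],[0,0,0.45],0],[[-0.55,-0.86,0],[0,0,0.54],0],[[-0.55,-0.86,0],[0,0,0.59],0],[[-0.55,-0.86,0],[0,0,0.59],0]]' | head -2
python3 - <<'E'
from h import *
go([0.46,-0.086,0.27],-2.5)
s=sensors.observe(); im,d=get_image('wrist'); cv2.imwrite('pics/w2.png',im)
C=cam('wrist',s); print(np.round(C[3],3))
E
```

```text
time_s: 6.8
tool_pos: [0.4797, 0.0677, 0.2644]
shift [-1.029 -0.093 -0.036]
turn z 0.0037 cur yaw -2.17
tcp [0.4797 0.0677 0.2644] t 6.8 F [-0.4  0.1 -1.8] w 0.0199 g 44.97423878550762 j7 -9.281474297245643 tilt [-0.001 -0.003 -1.   ]
[0.483 0.148 0.409]
```

```bash
python3 -m jog '[[[-0.25,-0.02,0],[0,0,0],0],[[-0.5,-0.04,0],[0,0,0],0],[[-0.75,-0.06,0],[0,0,0],0],[[-1,-0.09,0],[0,0,0],0],[[-1,-0.09,0],[0,0,0],0],[[-1,-0.09,0],[0,0,0],0]]' | head -2
python3 - <<'E'
from h import *
s=sensors.observe(); im,d=get_image('wrist'); cv2.imwrite('pics/w2.png',im)
C=cam('wrist',s); print(np.round(C[3],3)); np.save('w2d.npy',d)
for t in ['ring_small','tablet0','tin','hob','tray']:
    for r in place_of('wrist',t): print(t,np.round(r['location']),round(r['score'],2),np.round(at_z(C,r['location'],.045),4))
go([0.46,-0.086,0.27],-2.5)
E
```

```text
time_s: 7.45
tool_pos: [0.4615, -0.081, 0.2652]
[ 0.464 -0.001  0.41 ]
ring_small [441. 196.] 0.92 [ 0.5642 -0.0878  0.045 ]
ring_small [628.  60.] 0.42 [0.7098 0.0187 0.045 ]
tablet0 [422. 168.] 0.8 [ 0.5461 -0.0624  0.045 ]
tablet0 [473. 224.] 0.77 [ 0.5942 -0.1156  0.045 ]
tablet0 [412. 222.] 0.67 [ 0.5386 -0.111   0.045 ]
tablet0 [478. 169.] 0.59 [ 0.5949 -0.0651  0.045 ]
tablet0 [326. 355.] 0.51 [ 0.456 -0.248  0.045]
tin [578.  55.] 0.77 [0.6689 0.0246 0.045 ]
tin [360. 413.] 0.21 [ 0.4892 -0.3206  0.045 ]
hob [438.  60.] 0.95 [0.5558 0.0249 0.045 ]
tray [627.  61.] 0.86 [0.7092 0.0182 0.045 ]
shift [-0.04  -0.011 -0.03 ]
turn z 0.0062 cur yaw -1.95
tcp [ 0.4619 -0.08    0.2656] t 7.75 F [-0.7  0.1 -1.3] w 0.0197 g 45.002447507868055 j7 9.381551756381521 tilt [ 0. -0. -1.]
```

View pics/w2.png

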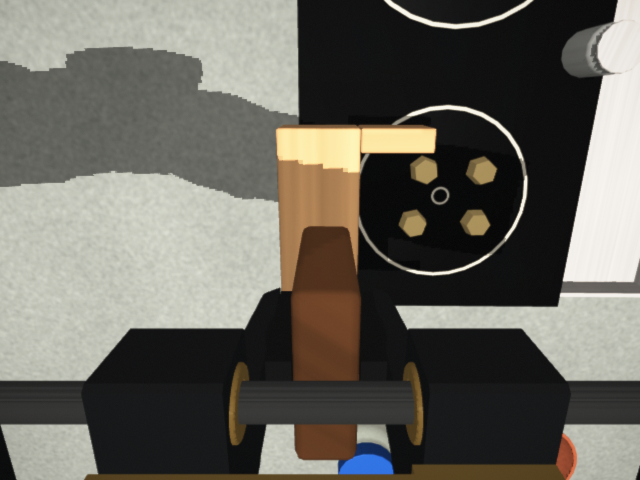

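The picture shows the four tablets at (422,170), (481,170), (412,222) and (475,222) inside the small ring, with the scraper held clear at left. The far edge of the glass runs from (602,60) to (560,305).

Run:
```python
from h import *
from scipy.optimize import least_squares
s=sensors.observe(); C=cam('wrist',s); im=cv2.imread('pics/w2.png')
g=im.max(2)
# ring
pts=[]
for a in np.radians(np.arange(-80,100,3)):   # rays from centre px outward, right side
    for r in np.arange(60,110,.5):
        u,v=441+r*np.cos(a),192+r*np.sin(a)
        if g[int(round(v)),int(round(u))]>150: pts.append(at_z(C,(u,v),.045)[:2])
pts=np.array(pts)
f=lambda q:(np.hypot(pts[:,0]-q[0],pts[:,1]-q[1])-q[2])
o=least_squares(f,[.56,-.088,.077],loss='soft_l1',f_scale=.001); print('ring',o.x)
# edges
L=[];Rr=[]
for v in range(100,290,4):
    k=np.nonzero(g[v,520:]>70)[0]; u=540+np.nonzero(g[v,540:]>70)[0][0]; Rr.append(at_z(C,(u,v),.045)[:2])
for v in list(range(5,110,4)):
    u=np.nonzero(g[v,250:350]<40)[0]; 
    if len(u): u=u[0]+250; L.append(at_z(C,(u,v),.045)[:2])
for n,P in(('far',Rr),('near',L)):
    P=np.array(P); k=np.polyfit(P[:,1],P[:,0],1); print(n,'slope deg',np.degrees(np.arctan(k[0])),'x at y=-.088:',np.polyval(k,-.088), 'resid',np.std(P[:,0]-np.polyval(k,P[:,1])))
B=[]
for u in range(400,540,6):
    v=280+np.nonzero(g[280:330,u]>70)[0][0]; B.append(at_z(C,(u,v),.045)[:2])
B=np.array(B);k=np.polyfit(B[:,0],B[:,1],1);print('right end slope',np.degrees(np.arctan(k[0])),np.polyval(k,.56))
```

```text
ring [ 0.56355807 -0.08617902  0.0752306 ]
far slope deg 2.3074057020957994 x at y=-.088: 0.687520055884853 resid 0.00030520929760800657
near slope deg 2.312151759196083 x at y=-.088: 0.4396197222805335 resid 0.0002489973244920277
right end slope -2.398054698277174 -0.19538619022751058
```

```bash
python3 -m jog '[[[-0.03,-0.01,0.3],[0,0,0.004],0],[[-0.03,-0.01,0.6],[0,0,0.004],0],[[-0.03,-0.01,0.85],[0,0,0.004],0],[[-0.03,-0.01,0.95],[0,0,0.004],0],[[-0.03,-0.01,0.97],[0,0,0.004],0],[[-0.03,-0.01,0.97],[0,0,0.004],0]]'
python3 - <<'E'
from h import *
go([0.46,-0.084,0.1025],-2.3)
im,d=get_image('side'); s=sensors.observe(); C=cam('side')
for n in ['side','scene']:
    im,d=get_image(n); C=cam(n)
    for r in masks_of(n,'scraper')[:1]:
        p=cloud(C,r['mask'],d); p=p[(np.linalg.norm(p[:,:2]-s['tool_pos'][:2],axis=1)<.09)&(p[:,2]>.055)]
        k=p[p[:,2]<.1]; print(n,r['score'],r['bbox'],np.round(np.percentile(k[:,2],[1,3,10,50,80,90]),4),cv2.minAreaRect(k[:,:2].astype(np.float32)))
E
```

```text
time_s: 8.35
tool_pos: [0.4603, -0.0852, 0.1203]
eef_rot: [[0.042, 0.999, -0.0], [0.999, -0.042, -0.0], [-0.0, -0.0, -1.0]]
wrist_force: [0.4, -0.2, -1.0]
gripper_width: 0.0197
grip_force: 45.0
shift [ 0.008 -0.002  0.119]
turn z -0.0011 cur yaw -2.4
tcp [ 0.4603 -0.0852  0.1203] t 8.35 F [ 0.4 -0.2 -1. ] w 0.0197 g 45.00240333698457 j7 18.79653046405467 tilt [-0. -0. -1.]
side 0.95 [304.4, 240.2, 24.4, 51.4] [0.0752 0.0783 0.0828 0.097  0.0987 0.0994] ((0.46890556812286377, -0.11872608959674835), (0.08196321874856949, 0.06390617787837982), 87.89476776123047)
scene 0.72 [274.9, 195.2, 49.4, 48.3] [0.0756 0.0768 0.0797 0.0943 0.0987 0.0993] ((0.4730542004108429, -0.08693818747997284), (0.1448182612657547, 0.0650806576013565), 87.28947448730469)
```

```bash
python3 -m jog '[[[0,0,0.06],[0,0,0],0],[[0,0,0.12],[0,0,0],0],[[0,0,0.12],[0,0,0],0]]' | grep -E "pos|force"
python3 -m jog '[[[0,0,0.014],[0,0,0],0],[[0,0,0.014],[0,0,0],0],[[0,0,0.014],[0,0,0],0]]' | grep -E "pos|force"
python3 -m jog '[[[0,0,0.01],[0,0,0],0],[[0,0,0.01],[0,0,0],0],[[0,0,0.01],[0,0,0],0]]' | grep -E "pos|force"
```

```text
tool_pos: [0.459, -0.0853, 0.1009]
wrist_force: [-0.1, -0.1, -1.5]
grip_force: 45.0
tool_pos: [0.4601, -0.0855, 0.1002]
wrist_force: [-0.0, -0.8, -2.3]
grip_force: 45.0
tool_pos: [0.4601, -0.0855, 0.0987]
wrist_force: [0.7, -0.2, -1.8]
grip_force: 45.0
```

```bash
python3 -m jog '[[[0,0.1,0],[0,0,0],0],[[0,0.2,0],[0,0,0],0],[[0,0.28,0],[0,0,0],0],[[0,0.36,0],[0,0,0],0],[[0,0.44,0],[0,0,0],0],[[0,0.52,0],[0,0,0],0],[[0,0.6,0],[0,0,0],0],[[0,0.68,0],[0,0,0],0]]' | grep -E "time|pos|force"
python3 -m jog '[[[0,0.08,0],[0,0,0],0],[[0,0.16,0],[0,0,0],0],[[0,0.24,0],[0,0,0],0],[[0,0.32,0],[0,0,0],0],[[0,0.38,0],[0,0,0],0],[[0,0.38,0],[0,0,0],0]]' | grep -E "time|pos|force"
python3 - <<'E'
from h import *
go([0.69,-0.092,0.0985],-2.3)
im,d=get_image('side'); cv2.imwrite('pics/side2.png',cv2.resize(im[170:330,260:470],None,fx=3,fy=3))
E
```

```text
time_s: 10.3
tool_pos: [0.5623, -0.0898, 0.0984]
wrist_force: [-0.2, 0.2, -1.4]
grip_force: 45.0
time_s: 10.9
tool_pos: [0.62, -0.0922, 0.0985]
wrist_force: [0.8, 0.1, -1.2]
grip_force: 45.0
shift [0.021 0.466 0.   ]
turn z -0.0013 cur yaw -2.42
tcp [ 0.62   -0.0922  0.0985] t 10.9 F [ 0.8  0.1 -1.2] w 0.0197 g 45.00268149480689 j7 17.986457578761033 tilt [-0.     0.001 -1.   ]
```

View pics/side2.png

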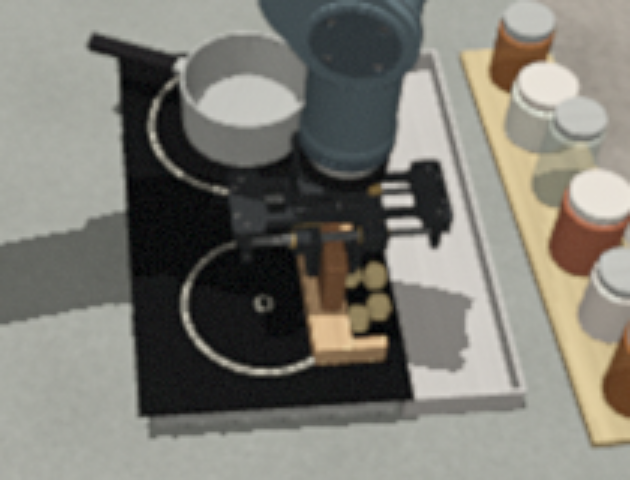

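The tablets are gathered between the scraper's ends at crop (350–378, 275–320), just short of the edge. I'll keep pushing.

```bash
python3 -m jog '[[[0,0.06,0],[0,0,0],0],[[0,0.12,0],[0,0,0],0],[[0,0.18,0],[0,0,0],0],[[0,0.24,0],[0,0,0],0],[[0,0.3,0],[0,0,0],0],[[0,0.36,0],[0,0,0],0],[[0,0.42,0],[0,0,0],0],[[0,0.48,0],[0,0,0],0]]' | grep -E "time|pos|force"
python3 -m jog '[[[0,0.04,0],[0,0,0],0],[[0,0.08,0],[0,0,0],0],[[0,0.08,0],[0,0,0],0],[[0,0.08,0],[0,0,0],0],[[0,0.08,0],[0,0,0],0]]' | grep -E "time|pos|force"
python3 - <<'E'
from h import *
im,d=get_image('side'); cv2.imwrite('pics/side3.png',cv2.resize(im[170:330,260:470],None,fx=3,fy=3))
im2,d2=get_image('scene')
for n in ['side','scene']:
    D={'side':d,'scene':d2}[n]
    for r in masks_of(n,'tablet0'):
        p=cloud(cam(n),r['mask'],D)
        if len(p): print(n,round(r['score'],2),r['bbox'],np.round(np.median(p,0),3))
E
```

```text
time_s: 11.75
tool_pos: [0.6916, -0.0953, 0.0986]
wrist_force: [0.4, 0.6, -1.7]
grip_force: 45.0
time_s: 12.25
tool_pos: [0.7025, -0.0959, 0.0986]
wrist_force: [-0.2, -0.2, -1.4]
grip_force: 45.0
side 0.62 [406.1, 293.4, 7.7, 7.0] [ 0.716 -0.178  0.022]
scene 0.54 [216.6, 286.1, 12.7, 12.1] [ 0.717 -0.039  0.019]
scene 0.51 [208.7, 271.8, 6.5, 5.1] [ 0.723 -0.102  0.027]
scene 0.39 [194.0, 254.9, 9.1, 6.6] [ 0.721 -0.174  0.024]
scene 0.27 [239.4, 227.4, 60.5, 40.8] [ 0.565 -0.085  0.048]
```

View pics/side3.png

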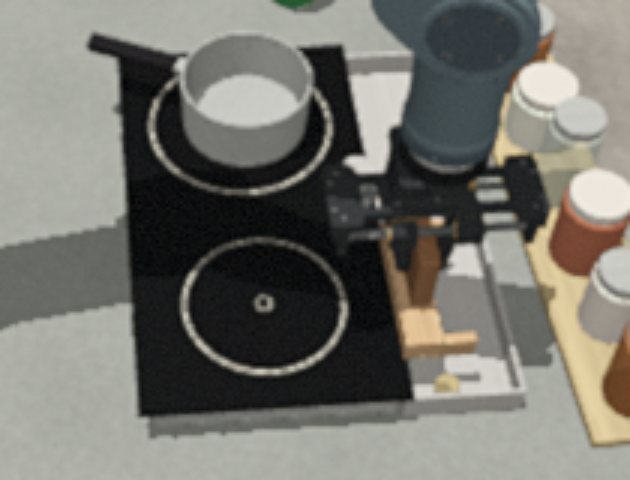

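The glass is clear; one tablet shows in the tray at crop (445,382). I'll raise and count.

```bash
python3 -m jog '[[[0,0,-0.25],[0,0,0],0],[[0,0,-0.5],[0,0,0],0],[[0,-0.1,-0.8],[0,0,0],0],[[0,-0.3,-1],[0,0,0],0],[[0,-0.6,-1],[0,0,0],0],[[0,-0.9,-1],[0,0,0],0],[[0,-1,-1],[0,0,0],0],[[0,-1,-1],[0,0,0],0]]' | grep -E "time|pos|force"
python3 - <<'E'
from h import *
for n in ['side','scene','wrist']:
    s=sensors.observe(); im,d=get_image(n); C=cam(n,s)
    for r in masks_of(n,'tablet0'):
        p=cloud(C,r['mask'],d)
        if len(p): print(n,round(r['score'],2),r['bbox'],np.round(np.median(p,0),3))
    if n=='wrist': cv2.imwrite('pics/w3.png',im)
go([0.49,0.37,0.25],104)
E
```

```text
time_s: 13.25
tool_pos: [0.5507, -0.0895, 0.2491]
wrist_force: [0.9, -0.2, -0.7]
grip_force: 45.0
side 0.6 [403.0, 277.4, 1.2, 3.4] [ 0.719 -0.11   0.024]
side 0.49 [403.0, 291.1, 6.8, 6.4] [ 0.708 -0.172  0.024]
side 0.46 [393.7, 253.7, 7.0, 10.2] [ 0.713 -0.043  0.019]
scene 0.62 [209.3, 273.0, 4.3, 5.3] [ 0.724 -0.1    0.023]
scene 0.48 [220.6, 287.8, 8.2, 11.0] [ 0.716 -0.038  0.019]
wrist 0.92 [495.8, 185.8, 25.7, 30.9] [ 0.72  -0.104  0.022]
wrist 0.91 [491.0, 111.5, 30.2, 31.2] [ 0.715 -0.041  0.017]
wrist 0.78 [487.5, 159.1, 32.9, 25.0] [ 0.715 -0.079  0.017]
wrist 0.71 [477.4, 251.7, 26.9, 25.7] [ 0.711 -0.166  0.021]
shift [ 3.042 -0.555 -0.012]
turn z -1.1825 cur yaw -2.42
tcp [ 0.5539 -0.0895  0.2485] t 13.55 F [ 0.  -1.1 -1.6] w 0.0199 g 45.002549649216235 j7 13.308139489703356 tilt [-0.  0. -1.]
```

View pics/w3.png

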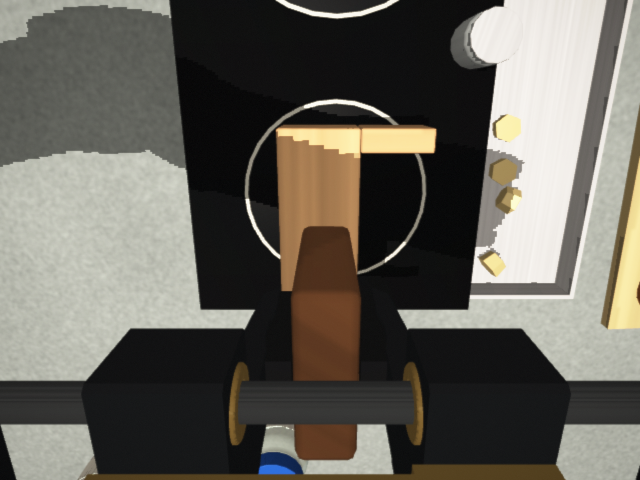

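All four tablets are in the tray, at (507,127), (504,172), (510,198) and (493,264). Now I'll put the scraper back at its old place on the left bench.

```bash
python3 -m jog '[[[0.25,-0.1,-0.1],[0,0,0],0],[[0.5,-0.2,-0.1],[0,0,0],0],[[0.75,-0.3,-0.1],[0,0,0],0],[[1,-0.4,-0.1],[0,0,0],0],[[1,-0.4,-0.1],[0,0,0],0]]' | grep -E "time|pos|force"
python3 -m jog '[[[0.2,0,0],[0,0,-0.09],0],[[0.4,0,0],[0,0,-0.18],0],[[0.6,0,0],[0,0,-0.27],0],[[0.75,0,0],[0,0,-0.36],0],[[0.9,0,0],[0,0,-0.45],0],[[1,0,0],[0,0,-0.54],0],[[1,0,0],[0,0,-0.59],0],[[1,0,0],[0,0,-0.59],0]]' | grep -E "time|pos|force"
python3 - <<'E'
from h import *
go([0.49,0.37,0.25],104)
E
```

```text
time_s: 14.05
tool_pos: [0.4983, 0.0692, 0.2632]
wrist_force: [-0.0, -0.6, -2.1]
grip_force: 45.0
time_s: 14.85
tool_pos: [0.5065, 0.2128, 0.2633]
wrist_force: [0.2, -0.6, -2.2]
grip_force: 45.0
shift [0.749 0.742 0.088]
turn z -0.5922 cur yaw 50.7
tcp [0.5065 0.2128 0.2633] t 14.85 F [ 0.2 -0.6 -2.2] w 0.0195 g 45.00645427760901 j7 27.31423009381406 tilt [-0. -0. -1.]
```

```bash
python3 -m jog '[[[0.15,0.15,0],[0,0,-0.09],0],[[0.3,0.3,0],[0,0,-0.18],0],[[0.45,0.45,0],[0,0,-0.27],0],[[0.6,0.6,0],[0,0,-0.36],0],[[0.75,0.74,0],[0,0,-0.45],0],[[0.75,0.74,0],[0,0,-0.54],0],[[0.75,0.74,0],[0,0,-0.592],0],[[0.75,0.74,0],[0,0,-0.592],0]]' | grep -E "time|pos|force"
python3 -m jog '[[[0,0,0.3],[0,0,0],0],[[0,0,0.6],[0,0,0],0],[[0,0,0.85],[0,0,0],0],[[0,0,1],[0,0,0],0],[[0,0,1],[0,0,0],0],[[0,0,1],[0,0,0],0]]' | grep -E "time|pos|force"
python3 - <<'E'
from h import *
go([0.4905,0.372,0.057],104)
E
```

```text
time_s: 15.65
tool_pos: [0.49, 0.3692, 0.2632]
wrist_force: [0.1, -0.3, -1.4]
grip_force: 45.0
time_s: 16.25
tool_pos: [0.4899, 0.3697, 0.1141]
wrist_force: [0.1, 0.2, -0.3]
grip_force: 45.0
shift [-0.007  0.014  0.381]
turn z -0.0026 cur yaw 103.77
tcp [0.4899 0.3697 0.1141] t 16.25 F [ 0.1  0.2 -0.3] w 0.0196 g 45.00748538703192 j7 61.344087859122936 tilt [-0. -0. -1.]
```

Descend in small steps until contact shows.

```bash
python3 -m jog '[[[0,0.01,0.15],[0,0,0],0],[[0,0.01,0.28],[0,0,0],0],[[0,0.01,0.37],[0,0,0],0],[[0,0.01,0.37],[0,0,0],0],[[0,0.01,0.37],[0,0,0],0]]' | grep -E "time|pos|force"
python3 -m jog '[[[0,0,0.015],[0,0,0],0],[[0,0,0.015],[0,0,0],0],[[0,0,0.015],[0,0,0],0]]' | grep -E "time|pos|force"
python3 -m jog '[[[0,0,0.015],[0,0,0],0],[[0,0,0.015],[0,0,0],0],[[0,0,0.015],[0,0,0],0]]' | grep -E "time|pos|force"
```

```text
time_s: 16.75
tool_pos: [0.4896, 0.3719, 0.0593]
wrist_force: [0.5, -0.0, -1.0]
grip_force: 45.0
time_s: 17.05
tool_pos: [0.4891, 0.3717, 0.0564]
wrist_force: [-0.3, -0.3, -1.1]
grip_force: 45.0
time_s: 17.35
tool_pos: [0.4887, 0.3714, 0.0535]
wrist_force: [0.8, 0.5, -1.8]
grip_force: 45.0
```

```bash
python3 -m jog '[[[0,0,0.01],[0,0,0],0],[[0,0,0.01],[0,0,0],0],[[0,0,0.01],[0,0,0],0]]' | grep -E "time|pos|force"
python3 -m jog '[[[0,0,0.01],[0,0,0],0],[[0,0,0.01],[0,0,0],0],[[0,0,0.01],[0,0,0],0]]' | grep -E "time|pos|force"
```

```text
time_s: 17.65
tool_pos: [0.4887, 0.3714, 0.052]
wrist_force: [-1.0, -0.5, -1.7]
grip_force: 45.0
time_s: 17.95
tool_pos: [0.4888, 0.3714, 0.0506]
wrist_force: [-0.1, -0.3, -2.0]
grip_force: 45.0
```

```bash
python3 -m jog '[[[0,0,0.01],[0,0,0],0],[[0,0,0.01],[0,0,0],0],[[0,0,0.01],[0,0,0],0]]' | grep -E "time|pos|force"
python3 -m jog '[[[0,0,0.01],[0,0,0],0],[[0,0,0.01],[0,0,0],0],[[0,0,0.01],[0,0,0],0]]' | grep -E "time|pos|force"
```

```text
time_s: 18.25
tool_pos: [0.4888, 0.3714, 0.0491]
wrist_force: [-0.2, 1.2, -1.5]
grip_force: 45.0
time_s: 18.55
tool_pos: [0.4889, 0.3715, 0.0487]
wrist_force: [-2.8, -2.4, 7.8]
grip_force: 45.0
```

Run:
```python
from h import *
s=sensors.observe(); print(s['tool_pos'],s['wrist_force'])
for n in ['side','scene']:
    im,d=get_image(n); C=cam(n)
    for r in masks_of(n,'scraper')[:1]:
        p=cloud(C,r['mask'],d); p=p[np.linalg.norm(p[:,:2]-s['tool_pos'][:2],axis=1)<.09]
        k=p[p[:,2]<.04]; print(n,r['score'],r['bbox'],np.round(np.percentile(k[:,2],[1,3,10,50,80,90]),4))
```

```text
[0.48891522 0.371545   0.04870442] [-2.78533232 -2.39105432  7.84037823]
side 0.75 [286.1, 157.3, 39.8, 25.1] [0.0024 0.0042 0.0075 0.0241 0.0283 0.0308]
scene 0.6 [392.3, 338.3, 65.4, 72.7] [0.0013 0.0029 0.007  0.0246 0.0267 0.0278]
```

Contact. Release, then rise.

```bash
python3 -m jog '[[[0,0,-0.003],[0,0,0],0.3],[[0,0,-0.003],[0,0,0],0.6],[[0,0,-0.003],[0,0,0],1],[[0,0,-0.003],[0,0,0],1],[[0,0,-0.003],[0,0,0],1],[[0,0,-0.003],[0,0,0],1],[[0,0,-0.003],[0,0,0],1],[[0,0,-0.003],[0,0,0],1]]' | grep -E "time|pos|force|width"
python3 -m jog '[[[0,0,-0.003],[0,0,0],1],[[0,0,-0.2],[0,0,0],1],[[0,0,-0.5],[0,0,0],1],[[0,0,-0.8],[0,0,0],1],[[0,0,-1],[0,0,0],1],[[0,0,-1],[0,0,0],1],[[0,0,-1],[0,0,0],1]]' | grep -E "time|pos|force|width"
python3 - <<'E'
from h import *
for n in ['wrist','scene','side']:
    s=sensors.observe(); im,d=get_image(n); C=cam(n,s)
    for r in masks_of(n,'scraper')[:1]:
        p=cloud(C,r['mask'],d); p=p[np.linalg.norm(p[:,:2]-[.49,.372],axis=1)<.09]
        k=p[p[:,2]<.04]; g=p[(p[:,2]>.08)&(p[:,2]<.1)];print(n,r['score'],np.round(np.percentile(k[:,2],[3,50,90]),4),np.median(g[:,2]),cv2.minAreaRect(k[:,:2].astype(np.float32)))
    for t in ['pan_grip','pan']:
        for r in place_of(n,t): print(n,t,np.round(r['location'],1),round(r['score'],2),np.round(at_z(C,r['location'],.1 if t=='pan_grip' else .045),4))
    for r in masks_of(n,'pan'):
        p=cloud(C,r['mask'],d)
        q=p[(p[:,2]>.088)&(p[:,2]<.12)]
        if len(q)>50: 
            rim=q[np.linalg.norm(q[:,:2]-[.573,.15],axis=1)<.072]; h=q[np.linalg.norm(q[:,:2]-[.573,.15],axis=1)>.085]
            print(n,'rim',cv2.minEnclosingCircle(rim[:,:2].astype(np.float32)) if len(rim) else 0,'handle',len(h),cv2.minAreaRect(h[:,:2].astype(np.float32)) if len(h) else 0,np.percentile(h[:,2],[5,50,95]) if len(h) else 0)
go()
E
```

```text
time_s: 19.55
tool_pos: [0.4888, 0.3714, 0.0481]
wrist_force: [0.3, -0.5, 0.2]
gripper_width: 0.0801
grip_force: 0.0
time_s: 20.25
tool_pos: [0.4889, 0.3715, 0.1985]
wrist_force: [0.4, 0.1, -0.3]
gripper_width: 0.0884
grip_force: 0.0
wrist 0.78 [0.0079 0.023  0.024 ] 0.08885810305956204 ((0.4935179352760315, 0.38450753688812256), (0.15194733440876007, 0.0660136267542839), 13.532612800598145)
wrist pan_grip [ 41.6 140.5] 0.81 [0.4734 0.2015 0.1   ]
wrist pan [ 10.3 249.4] 0.97 [0.5758 0.1474 0.045 ]
wrist rim ((0.5559803247451782, 0.19507063925266266), 0.048201702535152435) handle 6424 ((0.460641473531723, 0.2091977745294571), (0.020462218672037125, 0.08496741205453873), 62.257545471191406) [0.09905583 0.10561688 0.1070298 ]
wrist rim 0 handle 2271 ((0.4903794229030609, 0.3718810975551605), (0.05900181084871292, 0.019290190190076828), 14.550366401672363) [0.0881755  0.08902654 0.09014455]
scene pan_grip [520.7 302.6] 0.69 [0.2565 0.4064 0.1   ]
scene pan_grip [374.  284.2] 0.57 [0.4696 0.1968 0.1   ]
scene pan [322.7 312.1] 0.82 [0.5759 0.1598 0.045 ]
scene pan [373.  286.9] 0.69 [0.4
[... 426 characters left out ...]
824) [0.08934419 0.09225476 0.09478887]
side pan_grip [304.4 188.4] 0.77 [0.4667 0.1999 0.1   ]
side pan_grip [343.  213.6] 0.69 [0.5712 0.0811 0.1   ]
side pan_grip [223.7 165. ] 0.58 [0.2128 0.3397 0.1   ]
side pan_grip [307.9 158.7] 0.32 [0.4909 0.3364 0.1   ]
side pan [235.5 199.5] 0.76 [0.2436 0.2315 0.045 ]
side pan [340.9 208.3] 0.72 [0.5768 0.1526 0.045 ]
side rim ((0.5716640949249268, 0.147762268781662), 0.07126566022634506) handle 148 ((0.4604617655277252, 0.20485784113407135), (0.024081429466605186, 0.08002898842096329), 60.88492202758789) [0.10054476 0.10766622 0.11228719]
tcp [0.4888 0.3715 0.1981] t 21.0 F [ 0.5  0.7 -1.4] w 0.0884 g 0.0 j7 61.628090179673315 tilt [-0.  0. -1.]
```

Run:
```python
from h import *
go([0.4725,0.2012,0.19],62.3)
```

```text
shift [ 0.379 -1.076  0.054]
turn z 0.4627 cur yaw 103.94
tcp [0.4888 0.3715 0.1981] t 21.0 F [ 0.5  0.7 -1.4] w 0.0884 g 0.0 j7 61.628090179673315 tilt [-0.  0. -1.]
```

```bash
python3 -m jog '[[[0.07,-0.2,0],[0,0,0.09],1],[[0.15,-0.4,0],[0,0,0.18],1],[[0.22,-0.6,0],[0,0,0.27],1],[[0.3,-0.8,0],[0,0,0.36],1],[[0.38,-1,0],[0,0,0.45],1],[[0.38,-1,0],[0,0,0.463],1],[[0.38,-1,0],[0,0,0.463],1]]' | grep -E "time|pos|force|width"
python3 - <<'E'
from h import *
s=sensors.observe(); im,d=get_image('wrist'); C=cam('wrist',s); cv2.imwrite('pics/w4.png',im)
for t in ['pan_grip','pan']:
    for r in place_of('wrist',t): print(t,np.round(r['location'],1),round(r['score'],2),np.round(at_z(C,r['location'],.1 if t=='pan_grip' else .045),4))
for r in masks_of('wrist','pan')[:2]:
    p=cloud(C,r['mask'],d); q=p[(p[:,2]>.09)&(p[:,2]<.12)]; h=q[np.linalg.norm(q[:,:2]-[.576,.147],axis=1)>.085]
    print(r['score'],cv2.minAreaRect(h[:,:2].astype(np.float32)) if len(h) else 0,np.percentile(h[:,2],[5,50,95]))
go([0.4725,0.2015,0.083],62.3)
E
```

```text
time_s: 21.7
tool_pos: [0.4698, 0.2121, 0.1984]
wrist_force: [-0.2, 0.2, -0.8]
gripper_width: 0.0883
grip_force: 0.0
pan_grip [309.7 248.1] 0.8 [0.4733 0.1998 0.1   ]
pan [315.8 354.6] 0.59 [0.5745 0.1486 0.045 ]
0.63 ((0.4620097279548645, 0.20722171664237976), (0.019837889820337296, 0.08876465260982513), 62.36007308959961) [0.10293279 0.10573689 0.10700131]
shift [-0.054 -0.063  0.767]
turn z 0.0016 cur yaw 62.44
tcp [0.4696 0.2136 0.1981] t 21.9 F [-0.   1.5  1.4] w 0.0881 g 0.0 j7 36.90175004093861 tilt [ 0.     0.001 -1.   ]
```

View pics/w4.png

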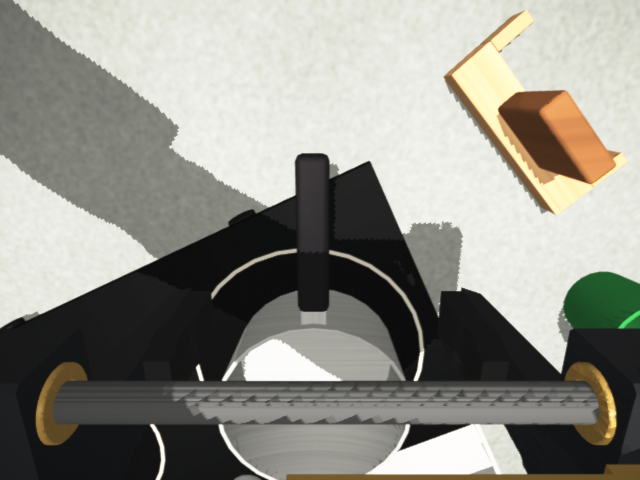

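The steel pan's black handle sits at (312,230) and the scraper stands upright at (545,130). Now I'll descend and grip the handle.

```bash
python3 -m jog '[[[-0.05,-0.063,0.1],[0,0,0],1],[[-0.05,-0.063,0.35],[0,0,0],1],[[-0.05,-0.063,0.6],[0,0,0],1],[[-0.05,-0.063,0.75],[0,0,0],1],[[-0.05,-0.063,0.767],[0,0,0],1],[[-0.05,-0.063,0.767],[0,0,0],1],[[-0.05,-0.063,0.767],[0,0,0],1]]' | grep -E "time|pos|force|width"
python3 -m jog '[[[0,0,0],[0,0,0],0.4],[[0,0,0],[0,0,0],0.35],[[0,0,0],[0,0,0],0.3],[[0,0,0],[0,0,0],0.3],[[0,0,0],[0,0,0],0.3],[[0,0,0],[0,0,0],0.3],[[0,0,0],[0,0,0],0.3],[[0,0,0],[0,0,0],0.3]]' 30 | grep -E "time|pos|force|width"
python3 -m jog '[[[0,0,0],[0,0,0],0],[[0,0,0],[0,0,0],0],[[0,0,0],[0,0,0],0],[[0,0,0],[0,0,0],0],[[0,0,0],[0,0,0],0],[[0,0,0],[0,0,0],0]]' 30
python3 - <<'E'
from h import *
go([0.46,-0.0325,0.083],62.3)
E
```

```text
time_s: 22.6
tool_pos: [0.4728, 0.2011, 0.0842]
wrist_force: [-0.2, 0.1, 1.1]
gripper_width: 0.0882
grip_force: 0.0
time_s: 23.4
tool_pos: [0.4718, 0.2003, 0.083]
wrist_force: [0.4, 0.1, -0.2]
gripper_width: 0.0271
grip_force: 0.0
time_s: 24.0
tool_pos: [0.4719, 0.2004, 0.083]
eef_rot: [[-0.885, 0.465, 0.0], [0.465, 0.885, 0.0], [-0.0, 0.0, -1.0]]
wrist_force: [0.4, 1.5, -1.2]
gripper_width: 0.0192
grip_force: 30.0
shift [-0.652 -1.412 -0.   ]
turn z -0.0002 cur yaw 62.28
tcp [0.4719 0.2004 0.083 ] t 24.0 F [ 0.4  1.5 -1.2] w 0.0192 g 30.002796202898026 j7 40.302045939005474 tilt [-0.  0. -1.]
```

```bash
python3 -m jog '[[[-0.005,-0.015,0],[0,0,0],0],[[-0.02,-0.055,0],[0,0,0],0],[[-0.04,-0.11,0],[0,0,0],0],[[-0.06,-0.165,0],[0,0,0],0],[[-0.08,-0.22,0],[0,0,0],0],[[-0.1,-0.275,0],[0,0,0],0],[[-0.12,-0.33,0],[0,0,0],0],[[-0.13,-0.364,0],[0,0,0],0]]' 40
python3 - <<'E'
from h import *
im,d=get_image('scene'); C=cam('scene')
for r in masks_of('scene','pan'):
    p=cloud(C,r['mask'],d); p=p[np.linalg.norm(p[:,:2]-[.57,.09],axis=1)<.08]
    if len(p)>200: print(r['bbox'],np.round(np.percentile(p[:,2],[2,50,95,98]),4))
for r in place_of('scene','pan'): print(r['score'],at_z(C,r['location'],.045))
go([0.4570,0.083,0.083],62.3)
E
```

```text
time_s: 24.8
tool_pos: [0.4635, 0.1416, 0.083]
eef_rot: [[-0.885, 0.466, -0.0], [0.466, 0.885, -0.0], [-0.0, -0.0, -1.0]]
wrist_force: [-0.0, 2.5, -1.6]
gripper_width: 0.0193
grip_force: 40.1
[277.8, 251.5, 80.5, 60.5] [0.049  0.0757 0.1112 0.1125]
0.73 [0.26836452 0.29534891 0.045     ]
0.58 [0.56472078 0.08615189 0.045     ]
shift [-0.143 -0.369  0.   ]
turn z -0.0013 cur yaw 62.18
tcp [0.4639 0.142  0.083 ] t 24.95 F [ 1.  -0.4 -2.4] w 0.0195 g 39.99356333166361 j7 45.8343803409473 tilt [-0. -0. -1.]
```

Sliding smoothly and flat. Continuing.

```bash
python3 -m jog '[[[-0.01,-0.03,0],[0,0,0],0],[[-0.03,-0.075,0],[0,0,0],0],[[-0.05,-0.125,0],[0,0,0],0],[[-0.07,-0.18,0],[0,0,0],0],[[-0.09,-0.235,0],[0,0,0],0],[[-0.11,-0.29,0],[0,0,0],0],[[-0.13,-0.34,0],[0,0,0],0],[[-0.14,-0.365,0],[0,0,0],0]]' | grep -E "time|pos|force|width"
python3 -m jog '[[[-0.015,-0.03,0],[0,0,0],0],[[-0.04,-0.07,0],[0,0,0],0],[[-0.07,-0.12,0],[0,0,0],0],[[-0.1,-0.175,0],[0,0,0],0],[[-0.13,-0.23,0],[0,0,0],0],[[-0.16,-0.28,0],[0,0,0],0],[[-0.185,-0.32,0],[0,0,0],0],[[-0.195,-0.342,0],[0,0,0],0]]' | grep -E "time|pos|force|width"
python3 - <<'E'
from h import *
go([0.46,-0.0325,0.083],62.3)
E
```

```text
time_s: 25.75
tool_pos: [0.4566, 0.0834, 0.083]
wrist_force: [0.7, 2.3, -1.6]
gripper_width: 0.0191
grip_force: 40.1
time_s: 26.55
tool_pos: [0.4589, 0.0246, 0.083]
wrist_force: [0.0, 2.3, -1.1]
gripper_width: 0.0196
grip_force: 40.1
shift [-0.184 -0.333  0.   ]
turn z -0.0011 cur yaw 62.2
tcp [0.4589 0.0246 0.083 ] t 26.55 F [ 0.   2.3 -1.1] w 0.0196 g 40.11876426637173 j7 59.36555264535598 tilt [-0. -0. -1.]
```

```bash
python3 -m jog '[[[-0.015,-0.03,0],[0,0,0],0],[[-0.04,-0.07,0],[0,0,0],0],[[-0.07,-0.12,0],[0,0,0],0],[[-0.1,-0.175,0],[0,0,0],0],[[-0.13,-0.23,0],[0,0,0],0],[[-0.16,-0.28,0],[0,0,0],0],[[-0.18,-0.32,0],[0,0,0],0],[[-0.184,-0.333,0],[0,0,0],0]]' | grep -E "time|pos|force|width"
python3 - <<'E'
from h import *
from scipy.optimize import least_squares
go()
for n in ['side','scene','wrist']:
    s=sensors.observe(); im,d=get_image(n); C=cam(n,s)
    for r in place_of(n,'pan')+place_of(n,'ring_small'): print(n,round(r['score'],2),np.round(at_z(C,r['location'],.045),4))
    for r in masks_of(n,'pan'):
        p=cloud(C,r['mask'],d); q=p[(p[:,2]>.105)&(p[:,2]<.118)&(np.linalg.norm(p[:,:2]-[.563,-.086],axis=1)<.085)&(np.linalg.norm(p[:,:2]-[.563,-.086],axis=1)>.05)]
        if len(q)<60: continue
        o=least_squares(lambda c:np.hypot(q[:,0]-c[0],q[:,1]-c[1])-.0655,[.563,-.086],loss='soft_l1',f_scale=.002); print(n,'rim fit',len(q),np.round(o.x,4))
    if n=='side': cv2.imwrite('pics/side5.png',cv2.resize(im[170:330,260:470],None,fx=3,fy=3))
E
```

```text
time_s: 27.35
tool_pos: [0.4601, -0.0326, 0.083]
wrist_force: [-0.1, 2.3, -2.4]
gripper_width: 0.0193
grip_force: 40.1
tcp [ 0.4601 -0.0326  0.083 ] t 27.35 F [-0.1  2.3 -2.4] w 0.0193 g 40.10435823351145 j7 66.37849572477549 tilt [-0. -0. -1.]
side 0.91 [0.2435 0.2459 0.045 ]
side 0.89 [ 0.5668 -0.0785  0.045 ]
side 0.17 [ 0.7051 -0.0508  0.045 ]
side rim fit 287 [ 0.5625 -0.0871]
scene 0.72 [ 0.5632 -0.0761  0.045 ]
scene 0.16 [ 0.7197 -0.1529  0.045 ]
scene rim fit 400 [ 0.5657 -0.085 ]
wrist 0.88 [ 0.5648 -0.0849  0.045 ]
wrist rim fit 1443 [ 0.4558 -0.1006]
```

View pics/side5.png

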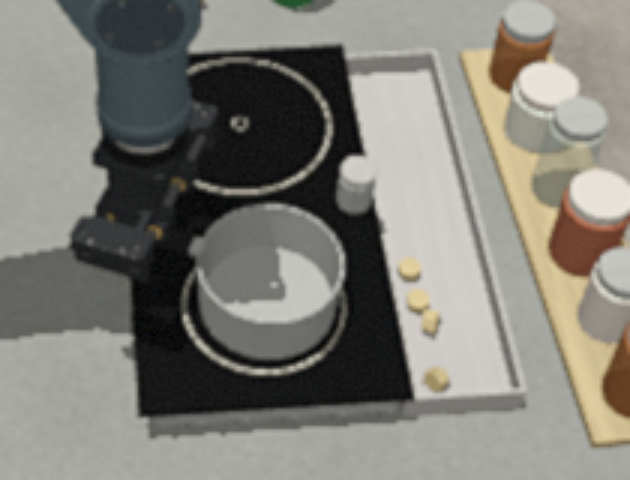

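The pan sits inside the small ring at crop (270,285), all four tablets are in the tray, and the tin is untouched at (355,185). The rim fits from both cameras put it within 2 mm of the ring centre. I'll release and retreat.

```bash
python3 -m jog '[[[0,0,0],[0,0,0],0.3],[[0,0,0],[0,0,0],0.5],[[0,0,0],[0,0,0],0.8],[[0,0,0],[0,0,0],0.8],[[0,0,0],[0,0,0],0.8],[[0,0,0],[0,0,0],0.8],[[0,0,0],[0,0,0],0.8],[[0,0,0],[0,0,0],0.8]]' | grep -E "time|pos|force|width"
python3 -m jog '[[[0,0,-0.1],[0,0,0],0.8],[[0,0,-0.3],[0,0,0],0.8],[[0,0,-0.6],[0,0,0],0.8],[[0,0,-0.9],[0,0,0],0.8],[[0,0,-1],[0,0,0],0.8],[[0,0,-1],[0,0,0],0.8],[[0,0,-1],[0,0,0],0.8]]' | grep -E "time|pos|force|width"
python3 - <<'E'
from h import *
from scipy.optimize import least_squares
out=[]
for n in ['side','scene']:
    im,d=get_image(n); C=cam(n)
    c,f,R,e=C
    im=cv2.resize(im,None,fx=3,fy=3,interpolation=cv2.INTER_CUBIC)
    for rad,z,col in ((.077,.045,(0,0,255)),(.064,.045,(0,255,0)),(.067,.11,(255,0,0))):
        a=np.linspace(0,6.28,200); P=np.c_[.5636+rad*np.cos(a),-.0862+rad*np.sin(a),0*a+z]
        q=(P-e)@R; uv=np.c_[c['cx']+f*q[:,0]/-q[:,2],c['cy']-f*q[:,1]/-q[:,2]]
        cv2.polylines(im,[np.round(uv*3+1).astype(np.int32)],True,col,1)
    x0,y0=(310,230) if n=='side' else (220,190)
    out.append(im[y0*3:y0*3+270,x0*3:x0*3+390])
    for t in ['pan','scraper','tablet0','tin']:
        for r in masks_of(n,t):
            p=cloud(C,r['mask'],d)
            if t=='pan':
                q=p[(p[:,2]>.105)&(p[:,2]<.118)&(abs(np.linalg.norm(p[:,:2]-[.563,-.086],axis=1)-.067)<.018)]
                if len(q)>60: print(n,'rim',least_squares(lambda c:np.hypot(q[:,0]-c[0],q[:,1]-c[1])-.0655,[.563,-.086],loss='soft_l1',f_scale=.002).x, np.percentile(q[:,2],[50,95]))
            else: print(n,t,round(r['score'],2),np.round(np.percentile(p,50,0),3))
cv2.imwrite('pics/fin.png',np.hstack(out)); go()
E
```

```text
time_s: 28.75
tool_pos: [0.46, -0.0314, 0.083]
wrist_force: [-0.3, 0.8, -0.0]
gripper_width: 0.0705
grip_force: 0.0
time_s: 29.45
tool_pos: [0.4596, -0.0314, 0.2325]
wrist_force: [-0.1, 0.7, -0.6]
gripper_width: 0.0706
grip_force: 0.0
side rim [ 0.56204428 -0.08663042] [0.10955671 0.11410567]
side scraper 0.57 [0.666 0.372 0.053]
side scraper 0.51 [0.417 0.379 0.023]
side tablet0 0.46 [ 0.709 -0.172  0.023]
side tablet0 0.45 [ 0.713 -0.082  0.02 ]
side tin 0.49 [0.666 0.015 0.086]
scene rim [ 0.56538854 -0.08463676] [0.1095207  0.11319805]
scene scraper 0.69 [0.516 0.381 0.026]
scene tablet0 0.65 [ 0.718 -0.039  0.019]
scene tablet0 0.47 [ 0.723 -0.1    0.024]
scene tablet0 0.38 [ 0.714 -0.165  0.021]
tcp [ 0.4599 -0.0314  0.2328] t 29.95 F [ 0.4  0.2 -0.3] w 0.0705 g 0.0 j7 63.22796291976735 tilt [ 0. -0. -1.]
```

View pics/fin.png

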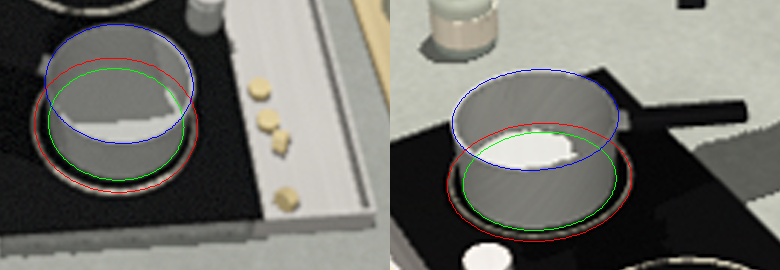

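The overlays match in both views: the ring at (117,125), with the pan's base and rim centred within a few millimetres. The tablets are in the tray at (258–288, 88–200). Handing in.

```bash
python3 -c "
from workcell import order; print(order.finish_job())"
```

```text
the job is handed in; nothing more can be done
None
```

The job is handed in (no verdict was returned): all four tablets are in the tray, the scraper stands upright on the bench left of the hotplate, the pan is centred in the small ring to within a few millimetres, and the gripper is open and clear.

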